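# Set out a lens train on the rail in order of lens size

## Task

Set the four lenses on the rail between the pinhole and the screen, one in each carrier: the light fans out from the pinhole, so the smallest lens goes nearest the pinhole and each next one is larger, the largest next to the screen. Each foot must sit fully down in its seat with the lens upright and facing squarely along the rail. They are glass: lower them in gently, and do not drop or knock over any.

Things in the scene. Friction and masses are not known exactly. Their poses are not given: they have to be found in the camera images.
- lens_24: smallest of four loose lenses: black square frame 24 mm wide (x) and high, 14 mm thick (y), its centre 62 mm above the origin, on a 12.7 mm steel post; conical steel foot, 26 mm across below, 38 mm at 9 to 12 mm height. Light passes along y. Grip from above by the frame's upright sides (+x, -x). Origin: centre of the foot's underside, z up. Starts upright on the table, yaw within 0.5 rad.
- lens_34: second smallest of four loose lenses: black square frame 34 mm wide (x) and high, 14 mm thick (y), its centre 62 mm above the origin, on a 12.7 mm steel post; conical steel foot, 26 mm across below, 38 mm at 9 to 12 mm height. Light passes along y. Grip from above by the frame's upright sides (+x, -x). Origin: centre of the foot's underside, z up. Starts upright on the table, yaw within 0.5 rad.
- lens_44: second largest of four loose lenses: black square frame 44 mm wide (x) and high, 14 mm thick (y), its centre 62 mm above the origin, on a 12.7 mm steel post; conical steel foot, 26 mm across below, 38 mm at 9 to 12 mm height. Light passes along y. Grip from above by the frame's upright sides (+x, -x). Origin: centre of the foot's underside, z up. Starts upright on the table, yaw within 0.5 rad.
- lens_54: largest of four loose lenses: black square frame 54 mm wide (x) and high, 14 mm thick (y), its centre 62 mm above the origin, on a 12.7 mm steel post; conical steel foot, 26 mm across below, 38 mm at 9 to 12 mm height. Light passes along y. Grip from above by the frame's upright sides (+x, -x). Origin: centre of the foot's underside, z up. Starts upright on the table, yaw within 0.5 rad.
- carrier_a: one of four like fixed carriers on the rail, 50 to 70 mm apart (names say nothing of the place). Round aluminium top 48 mm across with a conical seat: mouth 44 mm across at z 34 mm, flat floor 29 mm across at z 23 mm; a foot let go in the mouth slides down and stands upright. Origin: on the seat's axis at table level; z up, y along the rail (yaw -0.06 to 0.14 rad).
- carrier_b: one of four like fixed carriers on the rail, 50 to 70 mm apart (names say nothing of the place). Round aluminium top 48 mm across with a conical seat: mouth 44 mm across at z 34 mm, flat floor 29 mm across at z 23 mm; a foot let go in the mouth slides down and stands upright. Origin: on the seat's axis at table level; z up, y along the rail (yaw -0.06 to 0.14 rad).
- carrier_c: one of four like fixed carriers on the rail, 50 to 70 mm apart (names say nothing of the place). Round aluminium top 48 mm across with a conical seat: mouth 44 mm across at z 34 mm, flat floor 29 mm across at z 23 mm; a foot let go in the mouth slides down and stands upright. Origin: on the seat's axis at table level; z up, y along the rail (yaw -0.06 to 0.14 rad).
- carrier_d: one of four like fixed carriers on the rail, 50 to 70 mm apart (names say nothing of the place). Round aluminium top 48 mm across with a conical seat: mouth 44 mm across at z 34 mm, flat floor 29 mm across at z 23 mm; a foot let go in the mouth slides down and stands upright. Origin: on the seat's axis at table level; z up, y along the rail (yaw -0.06 to 0.14 rad).
- pinhole: fixed pinhole at either end of the rail: black round plate 38 mm across, 10 mm thick, brass disc in its centre 85 mm above the table, top 104 mm. Carriers lie about 48, 108, 168 and 228 mm from it. Origin: below its centre at table level, y along the rail. Beside the work stands a grey camera box, 0.2 m high, at x 0.49 to 0.64, y 0.02 to 0.14: carry things round it.
- view_screen: fixed white screen at the rail's other end: 58 mm wide (x), 52 mm high, 4 mm thick, top 111 mm above the table. Origin: below its centre at table level, y along the rail.
There are look-alikes about, which are no part of the job. Leave any blue look-alike of the pinhole alone.

How it is judged (in metres and radians):
At the end, for the whole second after the job is handed in: From pinhole to screen: lens_24, lens_34, lens_44, lens_54, each in its own carrier, within 6 mm of the seat's axis, foot at most 3.5 mm above the seat's floor, upright within 0.12 rad, y axis along the rail within 0.3 rad (either way round), at rest (horizontal distance between lens_24 and pinhole between 0.023 and 0.073 m and angle between each of lens_24, lens_34, lens_44, lens_54's own z axis and vertical below 0.12 rad and linear speed of each of lens_24, lens_34, lens_44, lens_54 below 0.02 m/s and ((horizontal distance between lens_24 and carrier_a below 0.006 m and z of lens_24 in the frame of carrier_a below 0.0265 m and angle between the y axis of lens_24 and the y axis of carrier_a, either way round below 0.3 rad) or (horizontal distance between lens_24 and carrier_b below 0.006 m and z of lens_24 in the frame of carrier_b below 0.0265 m and angle between the y axis of lens_24 and the y axis of carrier_b, either way round below 0.3 rad) or (horizontal distance between lens_24 and carrier_c below 0.006 m and z of lens_24 in the frame of carrier_c below 0.0265 m and angle between the y axis of lens_24 and the y axis of carrier_c, either way round below 0.3 rad) or (horizontal distance between lens_24 and carrier_d below 0.006 m and z of lens_24 in the frame of carrier_d below 0.0265 m and angle between the y axis of lens_24 and the y axis of carrier_d, either way round below 0.3 rad)) and horizontal distance between lens_34 and pinhole between 0.083 and 0.133 m and ((horizontal distance between lens_34 and carrier_a below 0.006 m and z of lens_34 in the frame of carrier_a below 0.0265 m and angle between the y axis of lens_34 and the y axis of carrier_a, either way round below 0.3 rad) or (horizontal distance between lens_34 and carrier_b below 0.006 m and z of lens_34 in the frame of carrier_b below 0.0265 m and angle between the y axis of lens_34 and the y axis of carrier_b, either way round below 0.3 rad) or (horizontal distance between lens_34 and carrier_c below 0.006 m and z of lens_34 in the frame of carrier_c below 0.0265 m and angle between the y axis of lens_34 and the y axis of carrier_c, either way round below 0.3 rad) or (horizontal distance between lens_34 and carrier_d below 0.006 m and z of lens_34 in the frame of carrier_d below 0.0265 m and angle between the y axis of lens_34 and the y axis of carrier_d, either way round below 0.3 rad)) and horizontal distance between lens_44 and pinhole between 0.143 and 0.193 m and ((horizontal distance between lens_44 and carrier_a below 0.006 m and z of lens_44 in the frame of carrier_a below 0.0265 m and angle between the y axis of lens_44 and the y axis of carrier_a, either way round below 0.3 rad) or (horizontal distance between lens_44 and carrier_b below 0.006 m and z of lens_44 in the frame of carrier_b below 0.0265 m and angle between the y axis of lens_44 and the y axis of carrier_b, either way round below 0.3 rad) or (horizontal distance between lens_44 and carrier_c below 0.006 m and z of lens_44 in the frame of carrier_c below 0.0265 m and angle between the y axis of lens_44 and the y axis of carrier_c, either way round below 0.3 rad) or (horizontal distance between lens_44 and carrier_d below 0.006 m and z of lens_44 in the frame of carrier_d below 0.0265 m and angle between the y axis of lens_44 and the y axis of carrier_d, either way round below 0.3 rad)) and horizontal distance between lens_54 and pinhole between 0.203 and 0.253 m and ((horizontal distance between lens_54 and carrier_a below 0.006 m and z of lens_54 in the frame of carrier_a below 0.0265 m and angle between the y axis of lens_54 and the y axis of carrier_a, either way round below 0.3 rad) or (horizontal distance between lens_54 and carrier_b below 0.006 m and z of lens_54 in the frame of carrier_b below 0.0265 m and angle between the y axis of lens_54 and the y axis of carrier_b, either way round below 0.3 rad) or (horizontal distance between lens_54 and carrier_c below 0.006 m and z of lens_54 in the frame of carrier_c below 0.0265 m and angle between the y axis of lens_54 and the y axis of carrier_c, either way round below 0.3 rad) or (horizontal distance between lens_54 and carrier_d below 0.006 m and z of lens_54 in the frame of carrier_d below 0.0265 m and angle between the y axis of lens_54 and the y axis of carrier_d, either way round below 0.3 rad))); the robot touches nothing.
It fails at once if a lens mount is knocked over (tilted by more than 0.7 rad) (angle between any of lens_24, lens_34, lens_44, lens_54's own z axis and vertical above 0.7 rad).
It fails at once if a lens mount is dropped from about 30 mm or more (falls faster than 0.75 m/s while out of the fingers) ((linear speed of lens_24 above 0.75 m/s and contact force between lens_24 and the fingers below 0.05 N) or (linear speed of lens_34 above 0.75 m/s and contact force between lens_34 and the fingers below 0.05 N) or (linear speed of lens_44 above 0.75 m/s and contact force between lens_44 and the fingers below 0.05 N) or (linear speed of lens_54 above 0.75 m/s and contact force between lens_54 and the fingers below 0.05 N)).
It also fails if it takes over 112 s, if anything falls off the work surface, if the arm or the gripper's body presses on something with over 40 N, if the wrist force passes 120 N, or if a joint passes its speed limit or range.

## Robot

A 6-joint arm with a two-finger parallel gripper is mounted at the origin on a cart in front of the work surface, level with it; the furniture and walls round the work are solid. World frame = base frame: x ahead of the robot, y to its left, z up, the work surface at z = 0. Lengths are in m, angles in degrees, forces in N, time in s.
With the tool pointing down it reaches from about 0.35 to 0.975 m from the base axis. Payload 17.4 kg.
Tool frame: the origin (TCP) lies midway between the tips of the shut fingers; the grasp point (between the pads) lies bot.pinch_z behind it (bot.pinch_z is the distance from the TCP to the grasp point, in m); z points along the fingers, y is the line along which they close (so a half turn about z gives the same grasp; the last joint's range is limited). The gripper opens to 85 mm and grips with 20 to 120 N. Pads are 22 mm wide; open, the fingers measure 114 mm over their backs; the gripper's body (76 mm by 85 mm) begins 54 mm behind the grasp point. The pads swing forward as they close: fully open they stand 13 mm farther back than shut.
Start: joints at [-78.025, 6.646, 82.598, -0, 90.757, -2.166], TCP at [0.165, -0.655, 0.231] pointing down, gripper open.
Joint ranges: [-162.19, 162.19], [-47.58, 125.68], [4.15, 143.07], [-65.23, 245.23], [0.69, 171.88], [-170.13, 170.13]. Speed limits (degrees/s): [108.29, 108.29, 127.2, 180, 180, 180].

## Interface

Orientations are given as a 3x3 rotation matrix whose columns are the frame's x, y, z axes.
In Python, from station import bot, viewer, job_done, models gives the robot as it stands. The module is installed in compiled form; this text tells all that it offers.
- The arm moves only by the tool servo_tool, never from a script. Its argument "motion" is a list of rows, each a list of 3 entries, a list of its own where there are three numbers: the shift along the tool's x, y, z in mm, then the turn, a rotation vector about the tool's x, y, z in units of 6 degrees (1.0 is 6 degrees), then the finger opening in mm, from 0 to 85.4. A call has exactly 10 rows; each row shifts and turns the commanded pose from where the row before left it, along the tool's axes as they then stand; what a row does not reach is not made up. A row lasts 1/12 s, in which the tool goes at most 41.7 mm and 7.16 degrees, less where a joint would pass 70% of its speed; a pose out of reach is approached as far as the arm can. A call with a gripper value outside its range is refused whole. The fingers move at their own pace and stop on an object; "force" is the grip in N (left out, the last holds). Time passes only in rows, so rows that do not move let the fingers close, or fill a call up. It gives the time, the measured TCP pose, the force, the opening and the grip force at its end, in the units of the state.
- bot.sense(): the state, without advancing time (a new reading comes with each control period).
- viewer.camera(name): name is "scene" or "side" or "wrist"; returns a dict with "image" (420x560x3 uint8, red, green, blue), "fx", "fy", "cx", "cy" (pixels), "k1" (the pictures are not rectified: a ray, as slopes to the right and down, at radius r is drawn at 1 + k1 r^2 times it, then the intrinsics apply), "R" (3x3) and "t" (3): a world point X has camera coordinates R X + t. Camera axes: x right, y down, z forward; pixel columns grow to the right and rows downward; lengths in m; the calibration is good to about 2 mm. A picture is of the moment at which its call begins. There is no depth.
- job_done(): hands the job in; it is judged then, once.
Trained networks look in a picture, given as the dict that the camera call returned (one of the last four; its "shot" number tells which), for a name from the list of things; names that differ only in an ending like _2 or _b are one class to them, and where a whole thing is asked for, a point or a joint stands for the part that bears it (a point fixed in the world has none). Each returns a list of dicts, best first, with "score" (0 to 1); they miss things now and then, are a little off and sometimes report something else, mostly with a low value. They report only what shows in the picture. A call takes as long as a camera call. They do not tell look-alikes from the thing itself.
- models.boxes_of(label, picture): "xyz" ([x, y, z] in m, in the coordinates of the camera as it stood for that picture, good to about 4 mm: the middle of the surface that is visible of it).
- models.masks_of(label, picture): "mask" (420x560 bool, what is visible of it).
The state is a dict: "time_s": time; "joint_pos": joint angles; "qvel": joint speeds; "tau": joint torques, N m; "tool_pos": TCP position; "tool_rot": TCP orientation; "ft_force": force on the tool from outside, world axes, zero at the start; "ft_torque": the same for the moment, N m; "gripper_width": finger opening in m; "gripper_force": force on a finger pad.
Only numpy, scipy, OpenCV 4.12 (cv2) and the standard library are available. Lean on these libraries where they do the work, as an engineer would, in place of code of your own. Each camera call takes 0.05 s, during which the arm holds its last target. There are 200 camera calls.

## Working session

There is one attempt and no reset: what is moved stays moved. The work goes in short steps, Python scripts to look and compute and a tool call to move; the robot and the scene stay as the last step left them, time stands still between calls to the robot, and variables do not carry over. Pictures are saved under pics/ and viewed, at most 14 in all, crops included, and the job is handed in when it is done.

Besides the shell and the picture viewer there is one more tool, called after "Emit:" as name(argument=value, ...) on one line, values as JSON. servo_tool: Moves the arm, as the interface text tells. Its arguments: {"type":"object","properties":{"motion":{"type":"array"},"force":{"type":"number"}},"required":["motion"]}

```bash
mkdir -p pics; cat > h.py <<'E'
import numpy as np, cv2
from station import bot, viewer, job_done, models
def world(p,xyz): return np.array(p["R"]).T@(np.array(xyz)-np.array(p["t"]))
def ray(p,u,v):
    K=np.array([[p["fx"],0,p["cx"]],[0,p["fy"],p["cy"]],[0,0,1.]])
    n=cv2.undistortPoints(np.array([[[u,v]]],float),K,np.array([p["k1"],0,0,0.]))[0,0]
    R=np.array(p["R"]); return -R.T@np.array(p["t"]), R.T@np.array([n[0],n[1],1])
def atz(p,u,v,z):
    o,d=ray(p,u,v); return o+d*(z-o[2])/d[2]
def save(p,n): cv2.imwrite(f"pics/{n}.png",p["image"][:,:,::-1])
E
python3 - <<'E'
from h import *
np.set_printoptions(precision=4,suppress=True)
print(bot.sense(),bot.pinch_z)
for n in ["scene","side"]:
    p=viewer.camera(n); save(p,n+"0"); print(n,np.array(p["R"]),p["t"],p["fx"],p["k1"])
    for l in ["lens_24","lens_34","lens_44","lens_54","carrier_a","pinhole","view_screen"]:
        for b in models.boxes_of(l,p):
            if b["score"]>.2: print(l,round(b["score"],2),world(p,b["xyz"]))
E
```

```text
{'time_s': 0.0, 'joint_pos': array([-78.0242,   6.675 ,  82.6367,   0.0001,  90.7563,  -2.1664]), 'qvel': array([ 0.0075, -0.022 , -0.0296, -0.1709, -0.0221, -0.009 ]), 'tau': array([  0.0004, -73.1986, -63.249 ,  -0.    ,   0.0063,   0.    ]), 'tool_pos': array([ 0.1649, -0.6544,  0.2305]), 'tool_rot': array([[ 0.9697,  0.2443, -0.0002],
       [ 0.2443, -0.9697,  0.0012],
       [ 0.    , -0.0012, -1.    ]]), 'ft_force': array([ 0.4493,  0.202 , -0.3962]), 'ft_torque': array([-0.039 ,  0.0184,  0.0038]), 'gripper_force': 0.0, 'gripper_width': 0.08573827139366878} 0.0187
scene [[-0.8489 -0.5281 -0.0226]
 [-0.225   0.3997 -0.8886]
 [ 0.4783 -0.7492 -0.4581]] [0.5176 0.1548 1.0792] 497.59165040369476 0.056510440512816784
lens_24 0.86 [0.633  0.2209 0.0538]
lens_24 0.8 [0.544  0.3421 0.0504]
lens_24 0.79 [0.5473 0.2689 0.0351]
lens_24 0.65 [0.6451 0.301  0.0564]
lens_34 0.86 [0.633  0.2209 0.0538]
lens_34 0.8 [0.544  0.3421 0.0504]
lens_34 0.79 [0.5473 0.2689 0.0351]
lens_34 0.65 [0.6451 0.301  0.0564]
lens_44 0.86 [0.633  0.2209 0.0538]
lens_44 0.8 [0.544  0.3421 0.0504]
lens_44 0.79 
[... 717 characters left out ...]
372]
lens_34 0.86 [0.541  0.3467 0.0471]
lens_34 0.67 [0.6385 0.3024 0.0569]
lens_34 0.66 [0.6402 0.2272 0.0551]
lens_34 0.63 [0.5472 0.2722 0.0372]
lens_44 0.86 [0.541  0.3467 0.0471]
lens_44 0.67 [0.6385 0.3024 0.0569]
lens_44 0.66 [0.6402 0.2272 0.0551]
lens_44 0.63 [0.5472 0.2722 0.0372]
lens_54 0.86 [0.541  0.3467 0.0471]
lens_54 0.67 [0.6385 0.3024 0.0569]
lens_54 0.66 [0.6402 0.2272 0.0551]
lens_54 0.63 [0.5472 0.2722 0.0372]
carrier_a 0.95 [0.4074 0.1685 0.0226]
carrier_a 0.87 [0.4027 0.2281 0.022 ]
carrier_a 0.67 [0.3993 0.2905 0.0195]
carrier_a 0.58 [0.3986 0.1091 0.0243]
pinhole 0.97 [0.4031 0.0613 0.0573]
pinhole 0.44 [0.6446 0.3034 0.0563]
view_screen 0.88 [0.4221 0.3346 0.0608]
```

View pics/scene0.png

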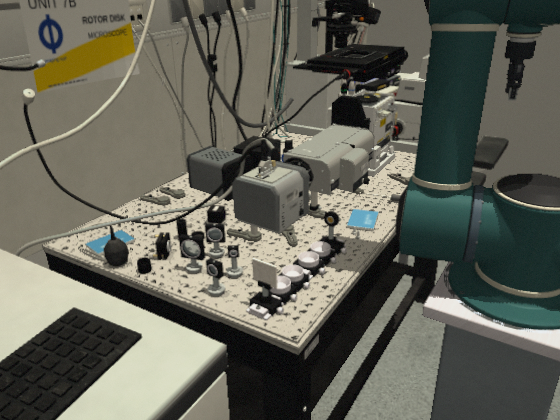

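View pics/side0.png

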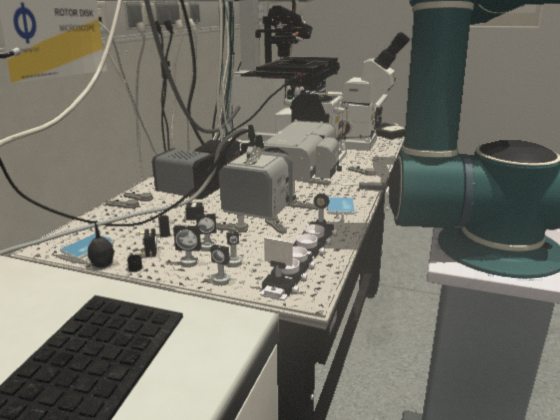

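The scene view shows the pinhole at about (331,218) px, nearest the robot's middle. The white screen is at (265,270), with four carriers between them. The four lenses are at (191,250) for 54, (215,235) for 44, (215,272) for 34 and (233,260) for 24. Next I raise the tool and swing over.

Emit:
servo_tool(motion=[[[0,0,-38],[0,0,0],85],[[0,0,-38],[0,0,0],85],[[0,0,-38],[0,0,0],85],[[0,0,-38],[0,0,0],85],[[0,0,-38],[0,0,0],85],[[22,-32,0],[0,0,0],85],[[22,-32,0],[0,0,0],85],[[22,-32,0],[0,0,0],85],[[22,-32,0],[0,0,0],85],[[22,-32,0],[0,0,0],85]])

```text
time_s: 1.63
tool_pos: [0.2327, -0.4708, 0.4212]
tool_rot: [[0.97, 0.244, 0.0], [0.244, -0.97, -0.0], [0.0, 0.0, -1.0]]
ft_force: [0.4, -0.2, 1.6]
gripper_width: 0.0845
gripper_force: 0.0
```

Emit:
servo_tool(motion=[[[22,-32,0],[0,0,0],85],[[22,-32,0],[0,0,0],85],[[22,-32,0],[0,0,0],85],[[22,-32,0],[0,0,0],85],[[22,-32,0],[0,0,0],85],[[22,-32,0],[0,0,0],85],[[22,-32,0],[0,0,0],85],[[22,-32,0],[0,0,0],85],[[22,-32,0],[0,0,0],85],[[22,-32,0],[0,0,0],85]])

```text
time_s: 2.47
tool_pos: [0.3675, -0.1066, 0.4217]
tool_rot: [[0.97, 0.244, 0.001], [0.244, -0.97, -0.0], [0.001, 0.001, -1.0]]
ft_force: [1.6, -1.0, 0.2]
gripper_width: 0.0851
gripper_force: 0.0
```

Emit:
servo_tool(motion=[[[22,-32,0],[0,0,0],85],[[22,-32,0],[0,0,0],85],[[22,-32,0],[0,0,0],85],[[22,-32,0],[0,0,0],85],[[22,-32,0],[0,0,0],85],[[22,-32,0],[0,0,0],85],[[22,-32,0],[0,0,0],85],[[22,-32,0],[0,0,0],85],[[22,-32,0],[0,0,0],85],[[22,-32,0],[0,0,0],85]])

```text
time_s: 3.3
tool_pos: [0.5029, 0.2577, 0.4214]
tool_rot: [[0.97, 0.245, 0.0], [0.245, -0.97, 0.0], [0.0, -0.0, -1.0]]
ft_force: [1.1, -0.1, -0.7]
gripper_width: 0.085
gripper_force: 0.0
```

Emit:
servo_tool(motion=[[[0,0,0],[0,0,-1.1],60],[[0,0,0],[0,0,-1.1],60],[[0,0,0],[0,0,-1.1],60],[[0,0,0],[0,0,-1.1],60],[[0,0,0],[0,0,-1.1],60],[[0,0,0],[0,0,-1.1],60],[[0,0,0],[0,0,-1.1],60],[[0,0,0],[0,0,-1.1],60],[[0,0,0],[0,0,-1.1],60],[[0,0,0],[0,0,-1.1],60]])

```text
time_s: 4.13
tool_pos: [0.5028, 0.2555, 0.4214]
tool_rot: [[0.166, 0.986, 0.0], [0.986, -0.166, 0.0], [0.0, 0.0, -1.0]]
ft_force: [-0.1, -0.2, -0.5]
gripper_width: 0.06
gripper_force: 0.0
```

```bash
cat > look.py <<'E'
import sys
from h import *
np.set_printoptions(precision=4,suppress=True)
s=bot.sense(); print(s["time_s"],s["tool_pos"],s["tool_rot"].tolist(),s["joint_pos"])
p=viewer.camera("wrist"); save(p,sys.argv[1]); R=np.array(p["R"]); print("cam",-R.T@np.array(p["t"]),R[2])
for l in ["lens_24","carrier_a","pinhole","view_screen"]:
    for b in models.boxes_of(l,p):
        if b["score"]>.2:
            w=world(p,b["xyz"]); c=R@w+p["t"]; print(l,round(b["score"],2),w,"px",c[0]/c[2]*p["fx"]+p["cx"],c[1]/c[2]*p["fy"]+p["cy"])
E
python3 look.py w1
```

```text
4.1333 [0.5028 0.2555 0.4214] [[0.16563226608652085, 0.9861875795144766, 0.000102188170031799], [0.9861875822732776, -0.16563227220186205, 5.454571913200277e-05], [7.071796951820551e-05, 9.174217327554128e-05, -0.9999999932911711]] [ 24.3512  -6.4048  78.1842   0.0005 108.214   33.8854]
cam [0.5147 0.327  0.5645] [-0.0469 -0.28   -0.9589]
lens_24 0.86 [0.5464 0.3394 0.0745] px 305.03106542367925 84.42675969633461
lens_24 0.8 [0.6362 0.22   0.0672] px 381.929740738135 163.14059430902336
lens_24 0.63 [0.5463 0.2654 0.0134] px 309.8588247904298 137.2608288607617
lens_24 0.56 [0.6433 0.302  0.0882] px 386.1636125733998 101.36784071694507
carrier_a 0.96 [0.4155 0.1109 0.0236] px 243.74700042200857 247.53512892646933
carrier_a 0.79 [0.4228 0.2285 0.0265] px 232.98564289894125 176.34809237377968
carrier_a 0.79 [0.4137 0.1649 0.0263] px 235.61483887559157 216.7607039001669
carrier_a 0.58 [0.4196 0.2792 0.0242] px 224.10850998000956 143.1038606365231
pinhole 0.66 [0.4149 0.0585 0.0266] px 249.44854382211145 277.49977081246107
pinhole 0.63 [ 0.7073 -0.2396  0.0285] px 437.65568500561074 399.2311783165105
view_screen 0.7 [0.4281 0.3336 0.0218] px 222.14111072581863 104.33033124426866
view_screen 0.4 [0.6406 0.3012 0.0889] px 384.2468987383044 102.41059703028027
```

View pics/w1.png

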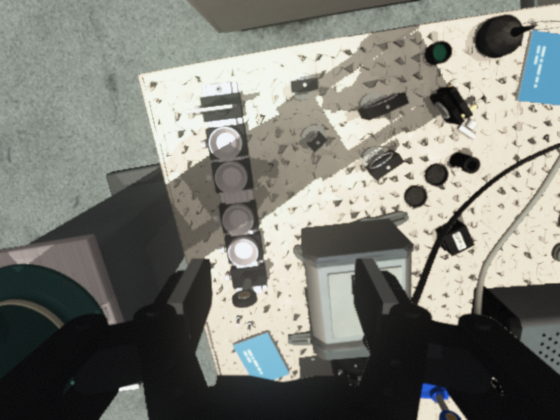

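The wrist view shows the carriers at (225,142), (231,178), (238,219) and (243,250). The black pinhole is at (244,298) and the screen at (222,105). The lens tops are at (305,85), (315,138), (384,104) and (382,160). Next I'll refine these.

```bash
cat > ref.py <<'E'
from h import *
np.set_printoptions(precision=4,suppress=True)
p=viewer.camera("wrist"); im=p["image"]; S=4; x0,y0,x1,y1=190,60,430,280
big=cv2.resize(im[y0:y1,x0:x1,::-1],None,fx=S,fy=S,interpolation=cv2.INTER_CUBIC)
g=cv2.medianBlur(cv2.cvtColor(big,cv2.COLOR_BGR2GRAY),5)
c=cv2.HoughCircles(g[:, :300],cv2.HOUGH_GRADIENT,1,90,param1=80,param2=25,minRadius=58,maxRadius=90)
for a in sorted(c[0][:8],key=lambda a:a[1]):
    u,v=a[0]/S+x0,a[1]/S+y0; w=atz(p,u,v,.034)
    print("hough",u,v,a[2]/S,w); cv2.circle(big,(int(a[0]),int(a[1])),int(a[2]),(0,255,0),1)
for l in ["lens_24"]:
    for b in models.masks_of(l,p):
        if b["score"]<.3: continue
        m=b["mask"].astype(np.uint8); cs,_=cv2.findContours(m,0,1); k=max(cs,key=cv2.contourArea)
        r=cv2.boxPoints(cv2.minAreaRect(k)); print("lens",round(b["score"],2),cv2.minAreaRect(k)); 
        cv2.drawContours(big,[((k-[x0,y0])*S).astype(int)],-1,(0,0,255),1)
cv2.imwrite("pics/ref.png",cv2.resize(big,(654,600)))
E
python3 ref.py
```

```text
hough 224.875 143.125 16.525 [0.4225 0.2809 0.034 ]
hough 231.125 178.125 16.1 [0.4204 0.2286 0.034 ]
hough 238.125 220.625 15.125 [0.4167 0.1613 0.034 ]
hough 244.375 253.625 14.825 [0.4148 0.1054 0.034 ]
lens 0.82 ((382.5027770996094, 104.583251953125), (26.11882781982422, 51.40479278564453), 88.09085083007812)
lens 0.68 ((302.20001220703125, 86.10001373291016), (26.385601043701172, 26.832815170288086), 26.56505012512207)
lens 0.64 ((314.5, 137.5), (25.0, 23.0), 90.0)
lens 0.63 ((380.4324035644531, 157.9053955078125), (30.57313346862793, 35.22303771972656), 54.462318420410156)
```

View pics/ref.png

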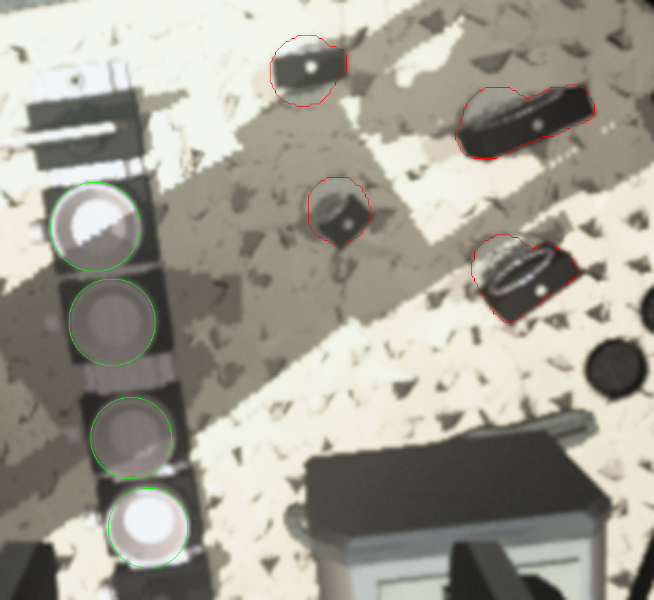

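```bash
python3 - <<'E'
from h import *
np.set_printoptions(precision=4,suppress=True)
p=viewer.camera("wrist")
f=lambda a,z: atz(p,a[0]/2.725+190,a[1]/2.725+60,z)
for n,z,d,a,b in [(24,.074,(347,224),(341,245),(371,216)),(34,.079,(311,67),(277,90),(346,80)),(44,.084,(541,291),(511,322),(580,270)),(54,.089,(538,125),(488,158),(595,113))]:
    A,B=f(a,z),f(b,z); e=B-A; print(n,f(d,z),"yaw",np.degrees(np.arctan2(e[1],e[0])),"len",np.hypot(e[0],e[1]))
E
```

```text
24 [0.5519 0.2638 0.074 ] yaw 34.682737414909965 len 0.020285702119468202
34 [0.5459 0.3397 0.079 ] yaw -1.9664165669775069 len 0.032713061255095405
44 [0.6407 0.2162 0.084 ] yaw 28.95460185990853 len 0.041530878520374376
54 [0.6457 0.296  0.089 ] yaw 13.090586548553645 len 0.05329143779727417
```

Emit:
servo_tool(motion=[[[8,23.5,0],[0,0,0],60],[[8,23.5,0],[0,0,0],60],[[0,0,36],[0,0,-0.9],60],[[0,0,36],[0,0,-0.9],60],[[0,0,36],[0,0,-0.9],60],[[0,0,36],[0,0,-0.9],60],[[0,0,36],[0,0,-0.9],60],[[0,0,36],[0,0,-0.9],60],[[0,0,36],[0,0,-0.9],60],[[0,0,0],[0,0,0],60]])

```text
time_s: 5.37
tool_pos: [0.5494, 0.2622, 0.1618]
tool_rot: [[-0.472, 0.882, -0.009], [0.882, 0.472, -0.004], [0.001, -0.009, -1.0]]
ft_force: [-0.6, -0.3, -1.0]
gripper_width: 0.06
gripper_force: 0.0
```

```bash
cat > plan.py <<'E'
import sys
from h import *
x,y,z,psi=map(float,sys.argv[1:5])  # psi: yaw of tool x, deg
s=bot.sense(); R=s["tool_rot"]; d=R.T@(np.array([x,y,z])-s["tool_pos"]); yw=np.degrees(np.arctan2(R[1,0],R[0,0]))
print("t",s["time_s"],"pos",s["tool_pos"].round(4),"yaw",yw.round(1),"shift mm",(d*1000).round(1),"turn z units",round(-(psi-yw)/6,2),"j6",s["joint_pos"][5].round(1),"w",s["gripper_width"])
E
python3 plan.py .552 .264 .042 118; python3 look.py w2
```

```text
t 5.3667 pos [0.5494 0.2622 0.1618] yaw 118.1 shift mm [  0.2   4.3 119.8] turn z units 0.02 j6 -5.0 w 0.05999390190862022
5.3667 [0.5494 0.2622 0.1618] [[-0.4715488606723384, 0.8817968136730516, -0.008720745075577116], [0.8818395704969755, 0.471534605549777, -0.0037533551292595483], [0.0008024364957479451, -0.009460188426761548, -0.9999549294496228]] [23.1149  0.3237 95.6787 -0.0016 84.5415 -5.0201]
cam [0.5165 0.3266 0.3049] [ 0.1258 -0.254  -0.959 ]
lens_24 0.98 [0.5482 0.2651 0.0512] px 284.09976312097 198.58574328704933
lens_24 0.91 [0.5416 0.3389 0.0764] px 331.9951351837068 100.6699799057391
lens_24 0.64 [0.4232 0.2812 0.023 ] px 146.45684456755268 93.5761889977563
lens_24 0.55 [0.6275 0.2128 0.0548] px 342.1318027600771 303.36467584125603
lens_24 0.55 [0.6387 0.3016 0.0796] px 432.08225873956167 225.72121218175567
carrier_a 0.73 [0.4148 0.1118 0.0246] px 62.07953285518536 271.5213715250748
carrier_a 0.67 [0.4219 0.279  0.0233] px 143.5520518940788 95.36401374933173
carrier_a 0.65 [0.4136 0.1658 0.0271] px 80.05240030016716 219.00420942142637
carrier_a 0.6 [0.4205 0.2279 0.0267] px 115.43384574150193 155.57204994460272
pinhole 0.68 [0.4161 0.0568 0.0323] px 38.42937499917912 326.40047978752784
pinhole 0.29 [0.4156 0.1652 0.0289] px 80.94471650881522 221.54377502354802
view_screen 0.97 [0.4329 0.3304 0.0252] px 184.18620011563968 35.95480959231611
```

View pics/w2.png

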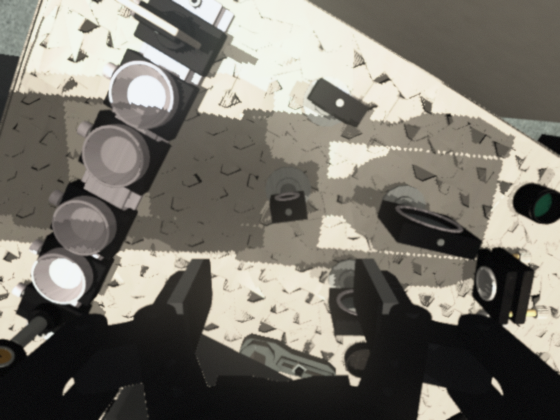

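```bash
python3 - <<'E'
from h import *
np.set_printoptions(precision=4,suppress=True)
p=viewer.camera("wrist")
for n,u,v,z in [(24,290,211,.074),(34,339,103,.079),(54,440,242,.089)]: print(n,atz(p,u,v,z))
a,b=[atz(p,u,v,.074) for u,v in ((272,221),(307,219))];print(np.degrees(np.arctan2(*(b-a)[[1,0]])))
g=cv2.medianBlur(cv2.resize(cv2.cvtColor(p["image"],cv2.COLOR_RGB2GRAY),None,fx=2,fy=2),5)
c=cv2.HoughCircles(g[:660,:400],cv2.HOUGH_GRADIENT,1,90,param1=80,param2=25,minRadius=50,maxRadius=80)
for a in c[0][:8]: print(a/2,atz(p,a[0]/2,a[1]/2,.034))
E
python3 plan.py .552 .264 .043 118
```

```text
24 [0.5592 0.264  0.074 ]
34 [0.5521 0.3426 0.079 ]
54 [0.6573 0.2958 0.089 ]
31.128630239672397
[133.25  97.75  35.8 ] [0.4197 0.2773 0.034 ]
[ 82.75 227.25  33.  ] [0.4194 0.1605 0.034 ]
[107.25 158.25  33.1 ] [0.4181 0.225  0.034 ]
[ 62.75 267.75  28.95] [0.4155 0.1161 0.034 ]
t 5.6667 pos [0.5527 0.2637 0.1722] yaw 117.8 shift mm [  0.7  -1.  129.2] turn z units -0.03 j6 -4.7 w 0.0602820542669475
```

Emit:
servo_tool(motion=[[[0.7,-1,25],[0,0,0],60],[[0,0,25],[0,0,0],60],[[0,0,25],[0,0,0],60],[[0,0,20],[0,0,0],60],[[0,0,15],[0,0,0],60],[[0,0,12],[0,0,0],60],[[0,0,8],[0,0,0],60],[[0,0,0],[0,0,0],60],[[0,0,0],[0,0,0],60],[[0,0,0],[0,0,0],60]])

```text
time_s: 6.5
tool_pos: [0.5513, 0.2637, 0.0407]
tool_rot: [[-0.468, 0.884, 0.002], [0.884, 0.468, 0.001], [-0.0, 0.002, -1.0]]
ft_force: [-0.0, 0.8, -0.4]
gripper_width: 0.0596
gripper_force: 0.0
```

```bash
python3 plan.py .552 .264 .042 118; python3 look.py w3 | grep lens
```

```text
t 6.5 pos [0.5513 0.2637 0.0407] yaw 117.9 shift mm [-0.1  0.8 -1.3] turn z units -0.01 j6 -4.8 w 0.05961295444864511
lens_24 0.92 [0.548  0.2664 0.0554] px 278.22857238125255 280.57558265180114
lens_24 0.78 [0.6375 0.2998 0.0466] px 500.80325374871325 296.53479406254576
lens_24 0.72 [0.626  0.2206 0.0094] px 362.02003167683876 362.64938213263827
lens_24 0.62 [0.542  0.3362 0.0769] px 372.721755025909 113.30863620781403
```

View pics/w3.png

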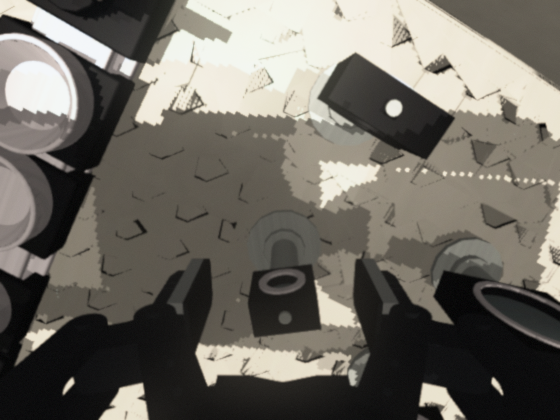

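The view shows the lens_24 frame at (285,300), centred between the finger tips at (195,300) and (370,300). I'll close on it and lift.

Emit:
servo_tool(motion=[[[0,0,0],[0,0,0],15],[[0,0,0],[0,0,0],15],[[0,0,0],[0,0,0],15],[[0,0,0],[0,0,0],15],[[0,0,0],[0,0,0],15],[[0,0,0],[0,0,0],15],[[0,0,0],[0,0,0],15],[[0,0,-3],[0,0,0],15],[[0,0,-10],[0,0,0],15],[[0,0,-20],[0,0,0],15]], force=35)

```text
time_s: 7.58
tool_pos: [0.5495, 0.2629, 0.0709]
tool_rot: [[-0.469, 0.883, -0.003], [0.883, 0.469, -0.002], [0.0, -0.004, -1.0]]
ft_force: [1.1, 0.7, -0.6]
gripper_width: 0.0242
gripper_force: 34.4
```

```bash
python3 plan.py .415 .264 .172 87.5; python3 look.py w4|grep lens
```

```text
t 7.5833 pos [0.5495 0.2629 0.0709] yaw 117.9 shift mm [  64.  -118.7 -100.6] turn z units 5.07 j6 -4.8 w 0.024215101702185857
lens_24 0.98 [0.6366 0.2986 0.0684] px 491.65590367882703 289.06971526988167
lens_24 0.69 [0.5419 0.339  0.0771] px 362.0366960391265 103.27228631513862
lens_24 0.63 [0.5434 0.2644 0.0867] px 269.9890306333763 281.3579429860349
lens_24 0.57 [0.6419 0.2192 0.0657] px 401.89490681337276 413.1156404185691
lens_24 0.27 [0.4247 0.2785 0.024 ] px 77.90522443032592 99.20649220625374
```

Emit:
servo_tool(motion=[[[0,0,-25],[0,0,0],15],[[0,0,-25],[0,0,0],15],[[0,0,-25],[0,0,0],15],[[0,0,-25],[0,0,0],15],[[13,-24,0],[0,0,0],15],[[13,-24,0],[0,0,0],15],[[13,-24,0],[0,0,0],15],[[13,-24,0],[0,0,0],15],[[12,-23,0],[0,0,0],15],[[0,0,0],[0,0,0],15]])

```text
time_s: 8.67
tool_pos: [0.4122, 0.2641, 0.1717]
tool_rot: [[-0.47, 0.883, -0.001], [0.883, 0.47, -0.0], [0.0, -0.001, -1.0]]
ft_force: [-1.1, -0.2, -2.1]
gripper_width: 0.0243
gripper_force: 34.7
```

Emit:
servo_tool(motion=[[[0,0,0],[0,0,1],15],[[0,0,0],[0,0,1],15],[[0,0,0],[0,0,1],15],[[0,0,0],[0,0,1],15],[[0,0,0],[0,0,1.1],15],[[-30,0,0],[0,0,0],15],[[-30,0,0],[0,0,0],15],[[-30,0,0],[0,0,0],15],[[-10,0,0],[0,0,0],15],[[0,0,0],[0,0,0],15]])

```text
time_s: 9.5
tool_pos: [0.4109, 0.1626, 0.1719]
tool_rot: [[0.049, 0.999, -0.0], [0.999, -0.049, -0.0], [-0.0, -0.0, -1.0]]
ft_force: [0.5, 0.7, -1.6]
gripper_width: 0.0242
gripper_force: 34.7
```

```bash
cat > circ.py <<'E'
import sys
from h import *
np.set_printoptions(precision=4,suppress=True)
p=viewer.camera("wrist"); save(p,sys.argv[1]); s=bot.sense(); print(s["tool_pos"])
g=cv2.medianBlur(cv2.resize(cv2.cvtColor(p["image"],cv2.COLOR_RGB2GRAY),None,fx=2,fy=2),5)
R=np.array(p["R"])
for X,Y in ((.4148,.1054),(.4167,.1613),(.4204,.2286),(.4225,.2809)):
    c=R@np.array([X,Y,.034])+p["t"]
    u,v=(p["fx"]*c[0]/c[2]+p["cx"],p["fy"]*c[1]/c[2]+p["cy"]); r=p["fx"]*.024/c[2]
    q=[int(max(0,2*(a))) for a in (v-1.5*r,v+1.5*r,u-1.5*r,u+1.5*r)]; sub=g[q[0]:q[1],q[2]:q[3]]
    if min(sub.shape)<2*r: continue
    h=cv2.HoughCircles(sub,cv2.HOUGH_GRADIENT,1,10,param1=80,param2=20,minRadius=int(1.7*r),maxRadius=int(2.15*r))
    print("expect",(X,Y),np.round((u,v,r),1),end=" ")
    if h is not None:
        for a in h[0][:3]: print("got",a[2]/2,atz(p,(a[0]+q[2])/2,(a[1]+q[0])/2,.034),end=" ")
    print()
E
python3 circ.py w5; python3 plan.py .415 .1054 .1 87.5
```

```text
[0.411  0.1637 0.172 ]
expect (0.4148, 0.1054) [290.3 258.5  28.5] 
expect (0.4167, 0.1613) [289.7 194.3  30. ] got 29.45 [0.4163 0.161  0.034 ] got 31.7 [0.4142 0.1569 0.034 ] 
expect (0.4204, 0.2286) [290.7 107.   32.1] got 30.35 [0.4208 0.2283 0.034 ] got 33.65 [0.4172 0.2307 0.034 ] got 34.2 [0.4163 0.2271 0.034 ] 
expect (0.4225, 0.2809) [290.5  30.1  34. ] got 33.45 [0.4223 0.2789 0.034 ] got 29.55 [0.4224 0.2823 0.034 ] got 34.55 [0.4188 0.2801 0.034 ] 
t 9.55 pos [0.411  0.1637 0.172 ] yaw 87.2 shift mm [-58.1   6.8  72. ] turn z units -0.05 j6 21.2 w 0.024436966833639367
```

View pics/w5.png

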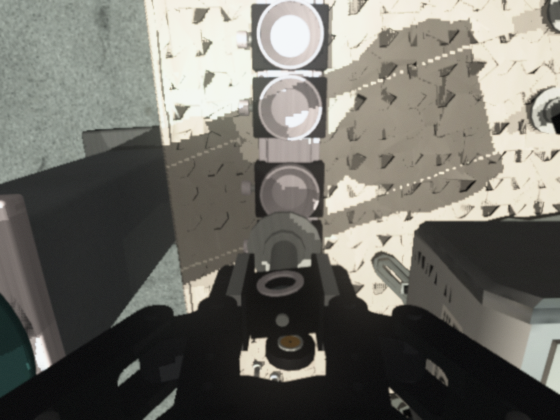

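The view shows the lens held upright at (282,290), with carriers 2 to 4 at (290,194), (290,107) and (290,32). Their positions agree to about 1 mm. Next I lower lens_24 into the carrier nearest the pinhole.

Emit:
servo_tool(motion=[[[-20,2.2,0],[0,0,0],15],[[-20,2.2,0],[0,0,0],15],[[-18,2,0],[0,0,0],15],[[0,0,0],[0,0,0],15],[[0,0,25],[0,0,0],15],[[0,0,25],[0,0,0],15],[[0,0,15],[0,0,0],15],[[0,0,5],[0,0,0],15],[[0,0,5],[0,0,0],15],[[0,0,0],[0,0,0],15]])

```text
time_s: 10.38
tool_pos: [0.4146, 0.1067, 0.097]
tool_rot: [[0.046, 0.999, -0.001], [0.999, -0.046, 0.0], [-0.0, -0.001, -1.0]]
ft_force: [-0.6, -0.3, -0.8]
gripper_width: 0.0244
gripper_force: 34.7
```

```bash
python3 plan.py .4145 .1054 .0645 87.5; python3 - <<'E'
from h import *
p=viewer.camera("wrist"); save(p,"w6")
E
```

```text
t 10.3833 pos [0.4146 0.1067 0.097 ] yaw 87.4 shift mm [-1.3 -0.  32.5] turn z units -0.02 j6 13.6 w 0.024354365953628745
```

View pics/w6.png

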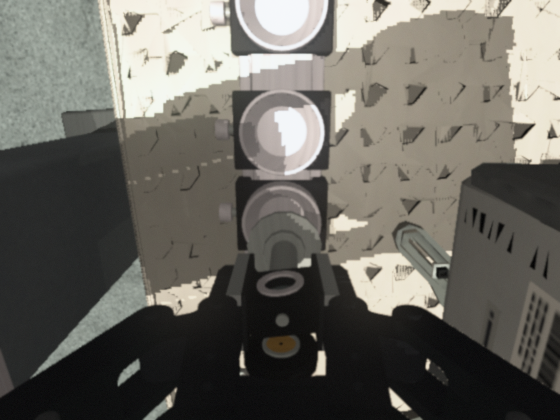

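```bash
python3 circ.py w7; python3 - <<'E'
from h import *
p=viewer.camera("wrist")
print("dot",atz(p,282,320,.0967+.0333))
E
```

```text
[0.415  0.1065 0.0982]
expect (0.4148, 0.1054) [282.4 225.8  39.7] got 40.0 [0.4138 0.1058 0.034 ] got 42.2 [0.4157 0.1083 0.034 ] got 36.6 [0.4125 0.1103 0.034 ] 
expect (0.4167, 0.1613) [281.2 131.6  42.8] got 42.85 [0.4165 0.1613 0.034 ] got 44.05 [0.4141 0.1598 0.034 ] got 38.0 [0.4188 0.1632 0.034 ] 
expect (0.4204, 0.2286) [282.2  -3.5  47.3] got 45.5 [0.4195 0.2265 0.034 ] got 50.2 [0.4217 0.2278 0.034 ] got 40.75 [0.4192 0.2241 0.034 ] 
dot [0.41466408 0.10391445 0.13      ]
```

Emit:
servo_tool(motion=[[[0,-0.5,8],[0,0,0],15],[[0,0,8],[0,0,0],15],[[0,0,6],[0,0,0],15],[[0,0,4],[0,0,0],15],[[0,0,3],[0,0,0],15],[[0,0,2],[0,0,0],15],[[0,0,1.5],[0,0,0],15],[[0,0,0],[0,0,0],15],[[0,0,0],[0,0,0],15],[[0,0,0],[0,0,0],15]])

```text
time_s: 11.37
tool_pos: [0.4142, 0.1061, 0.065]
tool_rot: [[0.046, 0.999, 0.0], [0.999, -0.046, 0.0], [0.0, 0.0, -1.0]]
ft_force: [-0.0, 0.3, -1.3]
gripper_width: 0.0241
gripper_force: 34.7
```

Emit:
servo_tool(motion=[[[0,0,0.5],[0,0,0],24],[[0,0,0],[0,0,0],26],[[0,0,0],[0,0,0],28],[[0,0,0],[0,0,0],32],[[0,0,0],[0,0,0],38],[[0,0,0],[0,0,0],45],[[0,0,0],[0,0,0],50],[[0,0,0],[0,0,0],50],[[0,0,-10],[0,0,0],50],[[0,0,-25],[0,0,0],50]])

```text
time_s: 12.2
tool_pos: [0.4127, 0.1059, 0.0975]
tool_rot: [[0.046, 0.999, -0.005], [0.999, -0.046, -0.001], [-0.001, -0.005, -1.0]]
ft_force: [-0.1, -0.4, -0.7]
gripper_width: 0.0501
gripper_force: 0.0
```

```bash
python3 plan.py .546 .340 .24 88; python3 look.py w8 | grep lens; python3 - <<'E'
from h import *
p=viewer.camera("wrist"); save(p,"w8b")
E
```

```text
t 12.2 pos [0.4127 0.1059 0.0975] yaw 87.3 shift mm [ 239.9  121.7 -143.3] turn z units -0.11 j6 13.6 w 0.05011629411003271
lens_24 0.63 [0.4132 0.1086 0.0777] px 283.5428617597983 248.46763351763923
```

View pics/w8b.png

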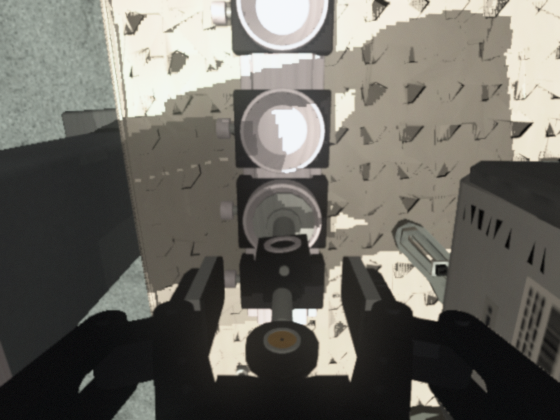

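lens_24 is seated square at (283,268) in the first carrier. Now lens_34.

Emit:
servo_tool(motion=[[[0,0,-35],[0,0,0],60],[[0,0,-35],[0,0,0],60],[[0,0,-30],[0,0,-0.1],60],[[40,0,0],[0,0,0],60],[[40,0,0],[0,0,0],60],[[40,15,0],[0,0,0],60],[[40,25,0],[0,0,0],60],[[40,25,0],[0,0,0],60],[[20,30,0],[0,0,0],60],[[20,27,0],[0,0,0],60]])

```text
time_s: 13.33
tool_pos: [0.5388, 0.3334, 0.1979]
tool_rot: [[0.034, 0.999, -0.001], [0.999, -0.034, -0.001], [-0.001, -0.001, -1.0]]
ft_force: [0.6, -0.9, -0.4]
gripper_width: 0.0601
gripper_force: 0.0
```

Emit:
servo_tool(motion=[[[0,0,20],[0,0,0],60],[[0,0,15],[0,0,0],60],[[0,0,0],[0,0,0],60],[[0,0,0],[0,0,0],60],[[0,0,0],[0,0,0],60],[[0,0,0],[0,0,0],60],[[0,0,0],[0,0,0],60],[[0,0,0],[0,0,0],60],[[0,0,0],[0,0,0],60],[[0,0,0],[0,0,0],60]])

```text
time_s: 14.17
tool_pos: [0.538, 0.3315, 0.1646]
tool_rot: [[0.036, 0.999, 0.0], [0.999, -0.036, 0.0], [0.0, 0.0, -1.0]]
ft_force: [-0.2, 0.4, -0.1]
gripper_width: 0.0598
gripper_force: 0.0
```

```bash
cat > dot.py <<'E'
# find bright screw on the dark top face near where it is expected
import sys
from h import *
np.set_printoptions(precision=4,suppress=True)
X,Y,z=map(float,sys.argv[1:4]); p=viewer.camera("wrist"); save(p,sys.argv[4]); R=np.array(p["R"])
g=cv2.cvtColor(p["image"],cv2.COLOR_RGB2GRAY)
c=R@np.array([X,Y,z])+p["t"]; u,v=p["fx"]*c[0]/c[2]+p["cx"],p["fy"]*c[1]/c[2]+p["cy"]; r=int(p["fx"]*.011/c[2])
u0,v0=int(u)-r,int(v)-r; sub=g[v0:v0+2*r,u0:u0+2*r]; print("expect",u,v,r)
bh=cv2.morphologyEx(sub,cv2.MORPH_TOPHAT,np.ones((15,15),np.uint8)); n,_,st,ce=cv2.connectedComponentsWithStats((bh>40).astype(np.uint8))
for i in range(1,n):
    if st[i,4]>8: print(st[i,4],ce[i]+[u0,v0],atz(p,*(ce[i]+[u0,v0]),z))
E
python3 plan.py .546 .340 .0407 88;python3 dot.py .546 .340 .079 w9
```

```text
t 14.1667 pos [0.538  0.3315 0.1646] yaw 87.9 shift mm [  8.8   7.6 124. ] turn z units -0.01 j6 31.4 w 0.05979243117086588
expect 294.01896413740764 200.10480123843672 16
93 [293.4731 186.5699] [0.5459 0.3491 0.079 ]
35 [293.2286 200.0857] [0.5455 0.34   0.079 ]
166 [293.3675 212.8916] [0.5453 0.3313 0.079 ]
```

View pics/w9.png

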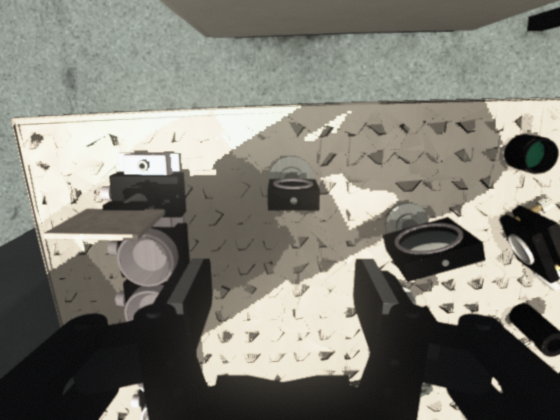

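lens_34's screw is at (293,200), giving (0.5455, 0.340), and its edges are square to the fingers.

Emit:
servo_tool(motion=[[[8.8,7.3,10],[0,0,0],60],[[0,0,25],[0,0,0],60],[[0,0,25],[0,0,0],60],[[0,0,25],[0,0,0],60],[[0,0,18],[0,0,0],60],[[0,0,12],[0,0,0],60],[[0,0,9],[0,0,0],60],[[0,0,0],[0,0,0],60],[[0,0,0],[0,0,0],60],[[0,0,0],[0,0,0],60]])

```text
time_s: 15.05
tool_pos: [0.5463, 0.3403, 0.0417]
tool_rot: [[0.036, 0.999, 0.001], [0.999, -0.036, 0.001], [0.001, 0.001, -1.0]]
ft_force: [-0.7, -0.4, 0.2]
gripper_width: 0.06
gripper_force: 0.0
```

Emit:
servo_tool(motion=[[[0,0,0],[0,0,0],25],[[0,0,0],[0,0,0],25],[[0,0,0],[0,0,0],25],[[0,0,0],[0,0,0],25],[[0,0,0],[0,0,0],25],[[0,0,0],[0,0,0],25],[[0,0,0],[0,0,0],25],[[0,0,-3],[0,0,0],25],[[0,0,-10],[0,0,0],25],[[0,0,-20],[0,0,0],25]])

```text
time_s: 15.88
tool_pos: [0.5447, 0.3394, 0.0719]
tool_rot: [[0.036, 0.999, -0.003], [0.999, -0.036, -0.002], [-0.002, -0.003, -1.0]]
ft_force: [-1.1, 0.1, -1.2]
gripper_width: 0.0336
gripper_force: 34.9
```

```bash
python3 plan.py .4165 .1612 .185 87.3
```

```text
t 15.8833 pos [0.5447 0.3394 0.0719] yaw 87.9 shift mm [-182.9 -122.  -112.4] turn z units 0.11 j6 31.7 w 0.03360277458044956
```

Emit:
servo_tool(motion=[[[0,0,-30],[0,0,0],25],[[0,0,-30],[0,0,0],25],[[0,0,-30],[0,0,0],25],[[0,0,-20],[0,0,0.1],25],[[-30,-20,0],[0,0,0],25],[[-30,-20,0],[0,0,0],25],[[-30,-20,0],[0,0,0],25],[[-30,-20,0],[0,0,0],25],[[-30,-20,0],[0,0,0],25],[[-30,-20,0],[0,0,0],25]])

```text
time_s: 16.72
tool_pos: [0.4161, 0.1647, 0.1837]
tool_rot: [[0.046, 0.999, 0.0], [0.999, -0.046, 0.0], [0.0, 0.0, -1.0]]
ft_force: [0.3, -0.9, -0.0]
gripper_width: 0.0337
gripper_force: 35.3
```

Emit:
servo_tool(motion=[[[0,0,20],[0,0,0],25],[[0,0,25],[0,0,0],25],[[0,0,20],[0,0,0],25],[[0,0,10],[0,0,0],25],[[0,0,5],[0,0,0],25],[[0,0,0],[0,0,0],25],[[0,0,0],[0,0,0],25],[[0,0,0],[0,0,0],25],[[0,0,0],[0,0,0],25],[[0,0,0],[0,0,0],25]])

```text
time_s: 17.55
tool_pos: [0.4177, 0.1659, 0.104]
tool_rot: [[0.046, 0.999, 0.001], [0.999, -0.046, 0.0], [0.0, 0.001, -1.0]]
ft_force: [0.4, -0.7, -2.0]
gripper_width: 0.0335
gripper_force: 35.4
```

```bash
python3 plan.py .4165 .1612 .0652 87.3; python3 circ.py w10; python3 dot.py .4165 .1612 .141 w10
```

```text
t 17.55 pos [0.4177 0.1659 0.104 ] yaw 87.3 shift mm [-4.8 -1.1 38.8] turn z units 0.01 j6 21.1 w 0.03349479896737386
[0.4177 0.1659 0.1039]
expect (0.4148, 0.1054) [282.1 306.7  36. ] 
expect (0.4167, 0.1613) [281.  227.7  38.5] got 40.15 [0.4164 0.1586 0.034 ] got 38.5 [0.4169 0.1629 0.034 ] 
expect (0.4204, 0.2286) [281.8 116.4  42.1] got 38.9 [0.4201 0.2283 0.034 ] got 43.6 [0.4171 0.227  0.034 ] got 44.15 [0.4232 0.2287 0.034 ] 
expect (0.4225, 0.2809) [281.1  14.7  45.3] got 43.05 [0.4221 0.278  0.034 ] got 48.2 [0.4241 0.2799 0.034 ] got 44.35 [0.4201 0.2804 0.034 ] 
expect 279.8630751233705 335.19510131123695 32
128 [282.5 326. ] [0.4176 0.1645 0.141 ]
242 [280.095 350.905] [0.4162 0.1544 0.141 ]
```

Emit:
servo_tool(motion=[[[-4.2,-1,0],[0,0,0],25],[[0,0,10],[0,0,0],25],[[0,0,10],[0,0,0],25],[[0,0,7],[0,0,0],25],[[0,0,5],[0,0,0],25],[[0,0,3],[0,0,0],25],[[0,0,2],[0,0,0],25],[[0,0,1.5],[0,0,0],25],[[0,0,0],[0,0,0],25],[[0,0,0],[0,0,0],25]])

```text
time_s: 18.48
tool_pos: [0.4164, 0.1617, 0.065]
tool_rot: [[0.046, 0.999, 0.0], [0.999, -0.046, 0.0], [0.0, 0.0, -1.0]]
ft_force: [-0.3, 0.1, -1.2]
gripper_width: 0.0336
gripper_force: 35.4
```

Emit:
servo_tool(motion=[[[0,0,0],[0,0,0],34],[[0,0,0],[0,0,0],36],[[0,0,0],[0,0,0],38],[[0,0,0],[0,0,0],42],[[0,0,0],[0,0,0],48],[[0,0,0],[0,0,0],55],[[0,0,0],[0,0,0],60],[[0,0,0],[0,0,0],60],[[0,0,-10],[0,0,0],60],[[0,0,-25],[0,0,0],60]])

```text
time_s: 19.32
tool_pos: [0.4149, 0.1612, 0.098]
tool_rot: [[0.046, 0.999, -0.004], [0.999, -0.046, -0.001], [-0.002, -0.004, -1.0]]
ft_force: [-0.1, 0.4, -0.3]
gripper_width: 0.0598
gripper_force: 0.0
```

```bash
python3 plan.py .6407 .2162 .185 118; python3 dot.py .4165 .1612 .102 w11; python3 look.py w11|grep lens
```

```text
t 19.3167 pos [0.4149 0.1612 0.098 ] yaw 87.3 shift mm [ 65.3 222.6 -88.1] turn z units -5.11 j6 20.6 w 0.05975757322676585
expect 286.28156366139063 276.6464260218887 25
184 [285.4022 253.8533] [0.4166 0.1717 0.102 ]
72 [285.0556 276.9861] [0.416 0.161 0.102]
14 [288.0714 297.6429] [0.4168 0.151  0.102 ]
lens_24 0.96 [0.4155 0.1661 0.0857] px 278.5707119441518 246.6346100554933
lens_24 0.59 [0.4138 0.1103 0.0748] px 280.5006143984559 332.31398857152146
```

Emit:
servo_tool(motion=[[[0,0,-35],[0,0,0],70],[[0,0,-35],[0,0,0],70],[[20,0,-35],[0,0,0],70],[[35,10,-15],[0,0,0],70],[[10,36,0],[0,0,0],70],[[0,36,0],[0,0,0],70],[[0,36,0],[0,0,0],70],[[0,36,0],[0,0,0],70],[[0,36,0],[0,0,0],70],[[0,32,0],[0,0,0],70]])

```text
time_s: 20.45
tool_pos: [0.6428, 0.2159, 0.2183]
tool_rot: [[0.047, 0.999, -0.002], [0.999, -0.047, -0.0], [-0.001, -0.002, -1.0]]
ft_force: [0.7, 0.7, 1.6]
gripper_width: 0.07
gripper_force: 0.0
```

Emit:
servo_tool(motion=[[[0,0,0],[0,0,-1],70],[[0,0,0],[0,0,-1],70],[[0,0,0],[0,0,-1],70],[[0,0,0],[0,0,-1],70],[[0,0,15],[0,0,-1.1],70],[[0,0,25],[0,0,0],70],[[0,0,5],[0,0,0],70],[[0,0,0],[0,0,0],70],[[0,0,0],[0,0,0],70],[[0,0,0],[0,0,0],70]])

```text
time_s: 21.28
tool_pos: [0.6414, 0.2164, 0.1761]
tool_rot: [[-0.468, 0.884, 0.001], [0.884, 0.468, 0.0], [-0.0, 0.001, -1.0]]
ft_force: [0.5, -0.4, 0.3]
gripper_width: 0.0704
gripper_force: 0.0
```

```bash
python3 plan.py .6407 .2162 .042 118; python3 dot.py .6407 .2162 .084 w12
```

```text
t 21.2833 pos [0.6414 0.2164 0.1761] yaw 117.9 shift mm [  0.2  -0.9 134.1] turn z units -0.02 j6 -11.4 w 0.07038187302324707
expect 281.09749134879974 209.7843476340162 16
88 [280.375  194.6818] [0.6353 0.2253 0.084 ]
24 [280.7083 208.    ] [0.6399 0.2172 0.084 ]
164 [281.561  221.0549] [0.6447 0.2092 0.084 ]
```

View pics/w12.png

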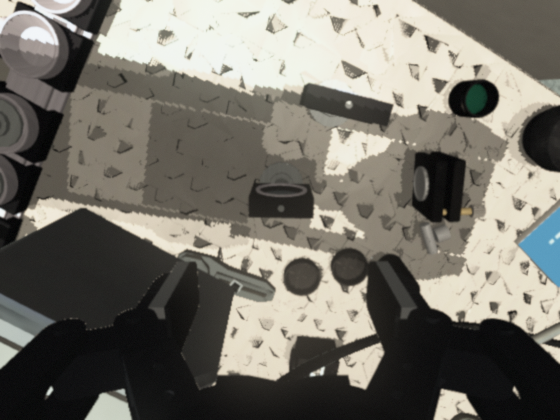

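```bash
python3 - <<'E'
from h import *
p=viewer.camera("wrist"); R=bot.sense()["tool_rot"]
for u,v in ((185,255),(268,290),(302,275),(349,266)):
  for z in (0.01,.05): w=atz(p,u,v,z); print(u,v,z,w.round(3),"rel tool xy mm",((R.T@(w-[.640,.2172,z]))*1000).round(0)[:2])
E
```

```text
185 255 0.01 [0.593 0.115 0.01 ] rel tool xy mm [-68. -89.]
185 255 0.05 [0.595 0.137 0.05 ] rel tool xy mm [-50. -78.]
268 290 0.01 [0.678 0.119 0.01 ] rel tool xy mm [-104.  -13.]
268 290 0.05 [0.669 0.14  0.05 ] rel tool xy mm [-82. -11.]
302 275 0.01 [0.699 0.148 0.01 ] rel tool xy mm [-88.  20.]
302 275 0.05 [0.687 0.165 0.05 ] rel tool xy mm [-68.  17.]
349 266 0.01 [0.733 0.177 0.01 ] rel tool xy mm [-79.  64.]
349 266 0.05 [0.717 0.19  0.05 ] rel tool xy mm [-60.  56.]
```

All well clear. lens_44 is at (280,208) and square to the fingers, so I descend with a 62 mm opening.

Emit:
servo_tool(motion=[[[1.4,-0.9,14],[0,0,0],62],[[0,0,25],[0,0,0],62],[[0,0,25],[0,0,0],62],[[0,0,25],[0,0,0],62],[[0,0,22],[0,0,0],62],[[0,0,14],[0,0,0],62],[[0,0,9],[0,0,0],62],[[0,0,0],[0,0,0],62],[[0,0,0],[0,0,0],62],[[0,0,0],[0,0,0],62]])

```text
time_s: 22.22
tool_pos: [0.6403, 0.2173, 0.0423]
tool_rot: [[-0.469, 0.883, 0.002], [0.883, 0.469, 0.001], [-0.0, 0.002, -1.0]]
ft_force: [1.0, 0.0, 0.2]
gripper_width: 0.0621
gripper_force: 0.0
```

Emit:
servo_tool(motion=[[[0,0,0],[0,0,0],35],[[0,0,0],[0,0,0],35],[[0,0,0],[0,0,0],35],[[0,0,0],[0,0,0],35],[[0,0,0],[0,0,0],35],[[0,0,0],[0,0,0],35],[[0,0,0],[0,0,0],35],[[0,0,-3],[0,0,0],35],[[0,0,-10],[0,0,0],35],[[0,0,-20],[0,0,0],35]])

```text
time_s: 23.05
tool_pos: [0.6385, 0.2168, 0.0724]
tool_rot: [[-0.469, 0.883, -0.003], [0.883, 0.469, -0.001], [0.001, -0.003, -1.0]]
ft_force: [0.2, -0.5, -1.6]
gripper_width: 0.0438
gripper_force: 35.9
```

```bash
python3 plan.py .4206 .240 .185 87.3
```

```text
t 23.05 pos [0.6385 0.2168 0.0724] yaw 117.9 shift mm [ 122.7 -182.  -111.9] turn z units 5.11 j6 -11.4 w 0.04379163735915469
```

Emit:
servo_tool(motion=[[[0,0,-30],[0,0,0],35],[[0,0,-30],[0,0,0],35],[[0,0,-30],[0,0,0],35],[[0,0,-20],[0,0,0],35],[[20.5,-30,0],[0,0,0],35],[[20.5,-30,0],[0,0,0],35],[[20.5,-30,0],[0,0,0],35],[[20.5,-30,0],[0,0,0],35],[[20.5,-30,0],[0,0,0],35],[[20.5,-30,0],[0,0,0],35]])

```text
time_s: 23.88
tool_pos: [0.4212, 0.2412, 0.1843]
tool_rot: [[-0.468, 0.884, 0.0], [0.884, 0.468, 0.0], [0.0, 0.001, -1.0]]
ft_force: [0.7, 1.4, -0.8]
gripper_width: 0.0437
gripper_force: 36.6
```

Emit:
servo_tool(motion=[[[0,0,0],[0,0,1],35],[[0,0,0],[0,0,1],35],[[0,0,0],[0,0,1],35],[[0,0,0],[0,0,1],35],[[0,0,0],[0,0,1.1],35],[[0,0,25],[0,0,0],35],[[0,0,15],[0,0,0],35],[[0,0,5],[0,0,0],35],[[0,0,0],[0,0,0],35],[[0,0,0],[0,0,0],35]])

```text
time_s: 24.72
tool_pos: [0.4231, 0.2415, 0.1398]
tool_rot: [[0.046, 0.999, 0.001], [0.999, -0.046, 0.0], [0.0, 0.001, -1.0]]
ft_force: [0.2, 0.1, -1.9]
gripper_width: 0.0439
gripper_force: 37.0
```

```bash
python3 plan.py .4206 .2285 .0657 87.3; python3 circ.py w13; python3 dot.py .4206 .239 .182 w13
```

```text
t 24.7167 pos [0.4231 0.2415 0.1398] yaw 87.3 shift mm [-13.1  -1.9  74.1] turn z units 0.01 j6 29.4 w 0.04388952490256815
[0.4233 0.2416 0.1402]
expect (0.4148, 0.1054) [280.  364.   29.2] 
expect (0.4167, 0.1613) [278.9 303.8  30.9] 
expect (0.4204, 0.2286) [279.4 221.7  33.1] got 33.0 [0.4196 0.2301 0.034 ] 
expect (0.4225, 0.2809) [278.7 149.2  35.1] got 35.0 [0.4225 0.2805 0.034 ] got 37.2 [0.4259 0.2811 0.034 ] got 36.1 [0.4193 0.279  0.034 ] 
expect 274.8789493547563 338.72973384998994 33
58 [284.1207 305.3793] [0.4242 0.251  0.182 ]
137 [282.5839 332.3285] [0.4232 0.241  0.182 ]
141 [243.461  358.8865] [0.4096 0.2311 0.182 ]
27 [276.2222 349.4444] [0.4208 0.2344 0.182 ]
46 [305.2391 360.9565] [0.4303 0.2293 0.182 ]
38 [276.5 365. ] [0.4205 0.2281 0.182 ]
```

Emit:
servo_tool(motion=[[[-7,-1.2,0],[0,0,0],35],[[-6,-1.2,0],[0,0,0],35],[[0,0,10],[0,0,0],35],[[0,0,20],[0,0,0],35],[[0,0,15],[0,0,0],35],[[0,0,10],[0,0,0],35],[[0,0,8],[0,0,0],35],[[0,0,5],[0,0,0],35],[[0,0,4],[0,0,0],35],[[0,0,2],[0,0,0],35]])

```text
time_s: 25.65
tool_pos: [0.4201, 0.2287, 0.0652]
tool_rot: [[0.046, 0.999, 0.0], [0.999, -0.046, 0.0], [0.0, 0.0, -1.0]]
ft_force: [-11.0, -3.0, 24.7]
gripper_width: 0.0433
gripper_force: 39.8
```

```bash
python3 plan.py .4206 .2285 .0657 87.3
```

```text
t 25.65 pos [0.4201 0.2287 0.0652] yaw 87.3 shift mm [-0.2  0.5 -0.5] turn z units 0.01 j6 28.2 w 0.043337391861413596
```

Emit:
servo_tool(motion=[[[0,0,-0.8],[0,0,0],35],[[0,0,0],[0,0,0],35],[[0,0,0],[0,0,0],44],[[0,0,0],[0,0,0],46],[[0,0,0],[0,0,0],50],[[0,0,0],[0,0,0],56],[[0,0,0],[0,0,0],64],[[0,0,0],[0,0,0],70],[[0,0,-10],[0,0,0],70],[[0,0,-25],[0,0,0],70]])

```text
time_s: 26.48
tool_pos: [0.4186, 0.2279, 0.0987]
tool_rot: [[0.046, 0.999, -0.004], [0.999, -0.046, -0.002], [-0.002, -0.004, -1.0]]
ft_force: [0.9, -0.8, -0.1]
gripper_width: 0.07
gripper_force: 0.0
```

```bash
python3 plan.py .6457 .296 .2 103; python3 dot.py .4206 .2285 .107 w14; python3 look.py w14|grep lens
```

```text
t 26.4833 pos [0.4186 0.2279 0.0987] yaw 87.3 shift mm [  78.4  223.3 -102.4] turn z units -2.61 j6 28.2 w 0.06996224306759072
expect 287.1603272509868 280.21064738100364 26
210 [286.081 257.   ] [0.4206 0.2389 0.107 ]
83 [285.3735 280.6265] [0.4199 0.2283 0.107 ]
lens_24 0.94 [0.4139 0.1672 0.0708] px 275.3497972133336 342.50292721006474
lens_24 0.62 [0.4181 0.2298 0.0941] px 276.4943141483592 259.5518359783267
```

View pics/w14.png

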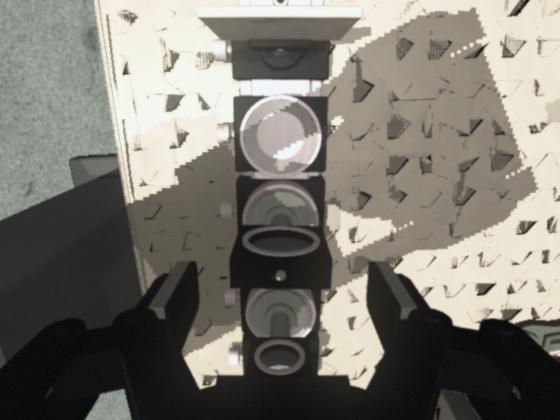

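lens_44 is seated square at (281,255), with lens_34 behind it at (281,350). The last carrier at (281,135) is free. Now lens_54.

Emit:
servo_tool(motion=[[[0,0,-35],[0,0,0],75],[[0,0,-35],[0,0,0],75],[[0,0,-32],[0,0,0],75],[[12,35,0],[0,0,0],75],[[12,35,0],[0,0,0],75],[[12,35,0],[0,0,0],75],[[12,35,0],[0,0,0],75],[[12,35,0],[0,0,0],75],[[12,35,0],[0,0,0],75],[[6,13,0],[0,0,0],75]])

```text
time_s: 27.62
tool_pos: [0.6492, 0.2965, 0.2002]
tool_rot: [[0.047, 0.999, -0.002], [0.999, -0.047, -0.001], [-0.001, -0.002, -1.0]]
ft_force: [-0.6, -0.5, 0.3]
gripper_width: 0.0747
gripper_force: 0.0
```

Emit:
servo_tool(motion=[[[0,0,0],[0,0,-0.9],75],[[0,0,0],[0,0,-0.9],75],[[0,0,10],[0,0,-0.8],75],[[0,0,10],[0,0,0],75],[[0,0,0],[0,0,0],75],[[0,0,0],[0,0,0],75],[[0,0,0],[0,0,0],75],[[0,0,0],[0,0,0],75],[[0,0,0],[0,0,0],75],[[0,0,0],[0,0,0],75]])

```text
time_s: 28.45
tool_pos: [0.6464, 0.2961, 0.1831]
tool_rot: [[-0.223, 0.975, 0.001], [0.975, 0.223, 0.0], [0.0, 0.001, -1.0]]
ft_force: [0.4, 1.1, -0.8]
gripper_width: 0.0751
gripper_force: 0.0
```

```bash
python3 plan.py .6457 .296 .043 103; python3 dot.py .6457 .296 .089 w15
```

```text
t 28.45 pos [0.6464 0.2961 0.1831] yaw 102.9 shift mm [  0.   -0.8 140.1] turn z units -0.02 j6 9.6 w 0.07511230920161958
expect 281.2472468381019 209.2009790728462 16
74 [280.9459 195.3784] [0.6433 0.3055 0.089 ]
22 [280.  208.5] [0.6448 0.2963 0.089 ]
185 [281.227  221.4216] [0.6476 0.2874 0.089 ]
```

View pics/w15.png

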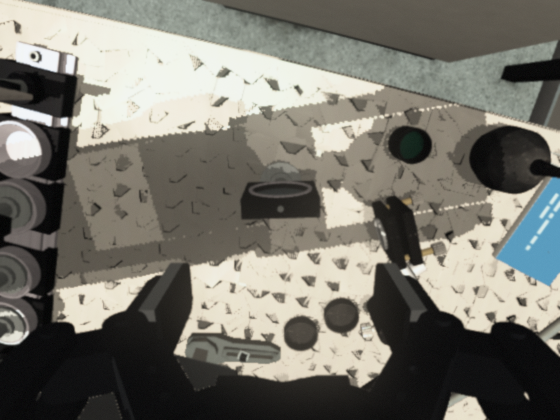

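lens_54's screw is at (280,208) and it is square to the fingers. The look-alike at (398,235) leaves room for the right finger.

Emit:
servo_tool(motion=[[[0,-1.5,15],[0,0,0],68],[[0,0,25],[0,0,0],68],[[0,0,25],[0,0,0],68],[[0,0,25],[0,0,0],68],[[0,0,25],[0,0,0],68],[[0,0,14],[0,0,0],68],[[0,0,10],[0,0,0],68],[[0,0,0],[0,0,0],68],[[0,0,0],[0,0,0],68],[[0,0,0],[0,0,0],68]])

```text
time_s: 29.33
tool_pos: [0.6455, 0.2961, 0.0452]
tool_rot: [[-0.224, 0.975, 0.002], [0.975, 0.224, 0.001], [0.0, 0.002, -1.0]]
ft_force: [-0.5, 0.0, 1.3]
gripper_width: 0.068
gripper_force: 0.0
```

Emit:
servo_tool(motion=[[[0,0,0],[0,0,0],45],[[0,0,0],[0,0,0],45],[[0,0,0],[0,0,0],45],[[0,0,0],[0,0,0],45],[[0,0,0],[0,0,0],45],[[0,0,0],[0,0,0],45],[[0,0,0],[0,0,0],45],[[0,0,-3],[0,0,0],45],[[0,0,-10],[0,0,0],45],[[0,0,-20],[0,0,0],45]])

```text
time_s: 30.17
tool_pos: [0.6438, 0.2953, 0.0752]
tool_rot: [[-0.224, 0.975, -0.003], [0.975, 0.224, -0.001], [-0.001, -0.003, -1.0]]
ft_force: [-0.3, 0.1, -1.8]
gripper_width: 0.0536
gripper_force: 37.3
```

```bash
python3 plan.py .4224 .2807 .190 87.3
```

```text
t 30.1667 pos [0.6438 0.2953 0.0752] yaw 102.9 shift mm [  35.3 -219.5 -114.1] turn z units 2.61 j6 9.6 w 0.05361129775123546
```

Emit:
servo_tool(motion=[[[0,0,-38],[0,0,0],45],[[0,0,-38],[0,0,0],45],[[0,0,-36],[0,0,0],45],[[5,-32,0],[0,0,0],45],[[5,-32,0],[0,0,0],45],[[5,-32,0],[0,0,0],45],[[5,-32,0],[0,0,0],45],[[5,-32,0],[0,0,0],45],[[5,-32,0],[0,0,0],45],[[5,-27,0],[0,0,0],45]])

```text
time_s: 31.0
tool_pos: [0.4217, 0.2804, 0.1894]
tool_rot: [[-0.224, 0.975, 0.001], [0.975, 0.224, 0.0], [0.0, 0.001, -1.0]]
ft_force: [0.2, 0.4, -1.9]
gripper_width: 0.0535
gripper_force: 37.9
```

Emit:
servo_tool(motion=[[[0,0,0],[0,0,0.9],45],[[0,0,0],[0,0,0.9],45],[[0,0,0],[0,0,0.8],45],[[0,0,25],[0,0,0],45],[[0,0,15],[0,0,0],45],[[0,0,5],[0,0,0],45],[[0,0,0],[0,0,0],45],[[0,0,0],[0,0,0],45],[[0,0,0],[0,0,0],45],[[0,0,0],[0,0,0],45]])

```text
time_s: 31.83
tool_pos: [0.4239, 0.281, 0.1448]
tool_rot: [[0.046, 0.999, 0.001], [0.999, -0.046, 0.001], [0.001, 0.001, -1.0]]
ft_force: [0.3, -0.2, -2.3]
gripper_width: 0.0538
gripper_force: 38.3
```

```bash
python3 plan.py .4224 .2807 .0682 87.3; python3 circ.py w16; python3 dot.py .4230 .281 .189 w16
```

```text
t 31.8333 pos [0.4239 0.281  0.1448] yaw 87.3 shift mm [-0.5 -1.6 76.6] turn z units 0.01 j6 33.3 w 0.05383574824673263
[0.4239 0.281  0.1446]
expect (0.4148, 0.1054) [281.2 398.3  27.8] 
expect (0.4167, 0.1613) [280.2 343.2  29.2] got 29.05 [0.4186 0.166  0.034 ] 
expect (0.4204, 0.2286) [280.8 268.4  31.2] 
expect (0.4225, 0.2809) [280.2 202.9  33. ] got 32.45 [0.4225 0.2799 0.034 ] 
expect 279.9689132886225 336.6771012589305 34
326 [278.9847 304.5245] [0.4232 0.2924 0.189 ]
135 [282.7481 335.1259] [0.4239 0.2812 0.189 ]
204 [264.4951 356.8088] [0.4175 0.2731 0.189 ]
243 [295.107  356.3333] [0.4275 0.2728 0.189 ]
69 [246.4928 359.8116] [0.4116 0.2722 0.189 ]
9 [312. 357.] [0.4331 0.2723 0.189 ]
59 [279.3729 368.1525] [0.4222 0.2683 0.189 ]
```

Emit:
servo_tool(motion=[[[-0.5,-1.5,10],[0,0,0],45],[[0,0,18],[0,0,0],45],[[0,0,14],[0,0,0],45],[[0,0,10],[0,0,0],45],[[0,0,8],[0,0,0],45],[[0,0,6],[0,0,0],45],[[0,0,4],[0,0,0],45],[[0,0,3],[0,0,0],45],[[0,0,2],[0,0,0],45],[[0,0,0.5],[0,0,0],45]])

```text
time_s: 32.77
tool_pos: [0.4222, 0.2805, 0.0684]
tool_rot: [[0.046, 0.999, 0.0], [0.999, -0.046, 0.0], [0.0, 0.0, -1.0]]
ft_force: [-1.4, -0.2, 0.5]
gripper_width: 0.0537
gripper_force: 38.5
```

```bash
python3 plan.py .4224 .2807 .0682 87.3
```

```text
t 32.7667 pos [0.4222 0.2805 0.0684] yaw 87.3 shift mm [0.2 0.2 0.2] turn z units 0.01 j6 33.4 w 0.05369494167007556
```

Emit:
servo_tool(motion=[[[0,0,0],[0,0,0],54],[[0,0,0],[0,0,0],56],[[0,0,0],[0,0,0],58],[[0,0,0],[0,0,0],62],[[0,0,0],[0,0,0],68],[[0,0,0],[0,0,0],75],[[0,0,0],[0,0,0],80],[[0,0,0],[0,0,0],80],[[0,0,-10],[0,0,0],80],[[0,0,-25],[0,0,0],80]])

```text
time_s: 33.6
tool_pos: [0.4208, 0.2796, 0.1011]
tool_rot: [[0.046, 0.999, -0.004], [0.999, -0.046, -0.002], [-0.003, -0.004, -1.0]]
ft_force: [0.1, -0.3, 0.5]
gripper_width: 0.0799
gripper_force: 0.0
```

Emit:
servo_tool(motion=[[[0,0,-35],[0,0,0],80],[[0,0,-35],[0,0,0],80],[[0,0,-35],[0,0,0],80],[[0,0,-35],[0,0,0],80],[[0,0,-35],[0,0,0],80],[[0,0,-35],[0,0,0],80],[[0,0,0],[0,0,0],80],[[0,0,0],[0,0,0],80],[[0,0,0],[0,0,0],80],[[0,0,0],[0,0,0],80]])

```text
time_s: 34.43
tool_pos: [0.4217, 0.2802, 0.3121]
tool_rot: [[0.046, 0.999, -0.001], [0.999, -0.046, -0.001], [-0.001, -0.001, -1.0]]
ft_force: [-0.4, -0.8, 0.5]
gripper_width: 0.08
gripper_force: 0.0
```

```bash
for a in ".4143 .1055 .097" ".4165 .1612 .102" ".4206 .2285 .107" ".4224 .2807 .112"; do python3 dot.py $a w17; done; python3 - <<'E'
from h import *
p=viewer.camera("wrist"); q=viewer.camera("side")
a=cv2.resize(p["image"][60:420,160:400,::-1],(400,600)); b=cv2.resize(q["image"][170:310,230:350,::-1],(400,467)); b=cv2.copyMakeBorder(b,0,133,0,0,0)
cv2.imwrite("pics/fin.png",np.hstack([a,b]))
E
```

```text
expect 283.24514656241047 324.7951702626639 9
21 [282.9048 315.6667] [0.4144 0.1167 0.097 ]
19 [283.3684 324.2105] [0.4144 0.1054 0.097 ]
expect 282.93245496463754 283.0184438348867 10
52 [281.6731 273.9615] [0.4156 0.1719 0.102 ]
24 [282.5    283.0833] [0.416  0.1609 0.102 ]
88 [280.8523 290.2386] [0.4138 0.1523 0.102 ]
expect 283.84207297726016 225.83821428238693 10
39 [282.7436 216.4359] [0.42   0.2386 0.107 ]
61 [282.3607 232.9672] [0.4187 0.2208 0.107 ]
expect 283.1594000744798 176.4245881143196 11
49 [282.6735 167.102 ] [0.4224 0.2898 0.112 ]
13 [282.6154 175.6154] [0.4219 0.2815 0.112 ]
22 [282.5    185.6364] [0.4213 0.2716 0.112 ]
```

View pics/fin.png

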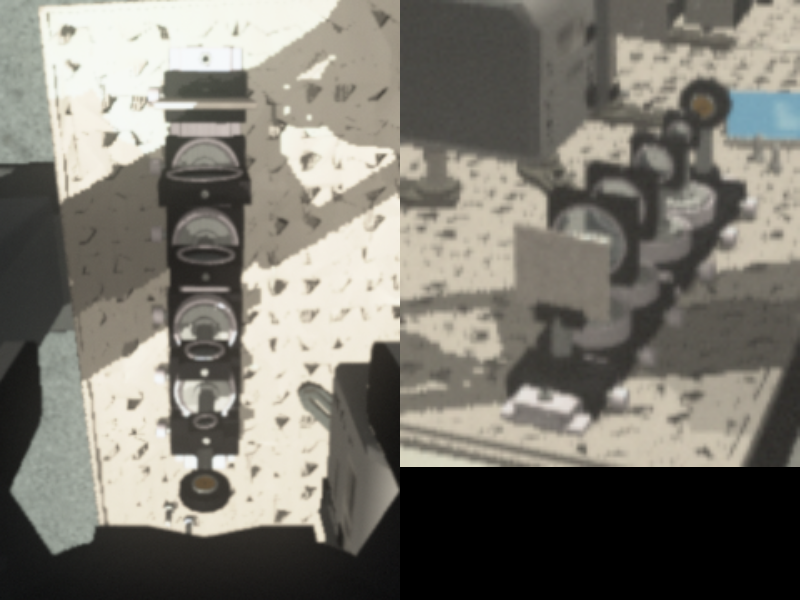

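All four lenses stand upright and square, growing in size from the pinhole at (205,490) to the screen at (205,104). The side view agrees with this, and the robot is clear.

```bash
python3 -c "
from station import job_done
print(job_done())"
```

```text
the job is handed in; nothing more can be done
None
```

The job is handed in: lens_24, lens_34, lens_44 and lens_54 sit in that order from pinhole to screen, upright and square along the rail in the final pictures; no verdict came back.

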